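# Shut and bolt the cover of a high-voltage test box

## Robot

A 7-joint arm with a two-finger parallel gripper is mounted at the origin on the work surface. World frame = base frame: x ahead of the robot, y to its left, z up, the work surface at z = 0. Lengths are in m, angles in rad, forces in N, time in s.
With the tool pointing down it reaches from about 0.4 to 0.875 m from the base axis. Payload 19.3 kg.
Tool frame: the origin (TCP) lies midway between the tips of the shut fingers; the grasp point (between the pads) lies 19 mm behind it; z points along the fingers, y is the line along which they close (so a half turn about z gives the same grasp; the last joint's range is limited). The gripper opens to 85 mm and grips with 20 to 120 N. Pads are 22 mm wide; open, the fingers measure 114 mm over their backs; the gripper's body (76 mm by 85 mm) begins 54 mm behind the grasp point. The pads swing forward as they close: fully open they stand 13 mm farther back than shut.
Start: joints at [-1.203, 0.521, -0.036, 1.599, 0.021, 1.021, -0.113], TCP at [0.265, 0.566, 0.231] pointing down, gripper open.
Joint ranges: [-2.91, 2.91], [-0.3, 2.13], [-1.5, 1.42], [0.17, 2.43], [-1.26, 4.41], [0.16, 1.93], [-2.52, 2.52]. Speed limits (rad/s): [1.89, 1.89, 2.39, 2.39, 3.01, 3.01, 3.01].

## Interface

Orientations are given as [roll, pitch, yaw] about the fixed x, y, z axes, in that order (R = Rz(yaw) Ry(pitch) Rx(roll)).
In Python, from workcell import telemetry, grab_frame, calibration, bot, outline_of, landmark_of gives the robot as it stands. The module is installed in compiled form; this text tells all that it offers.
- The arm moves only by the shell command python3 -m inch 'ROWS' [FORCE]. ROWS is JSON, a list of rows, each a list of 7 numbers: the shift along the tool's x, y, z in m, then the turn, a rotation vector about the tool's x, y, z in rad, then the closure, from 0 (fully open) to 1 (shut). A call has 1 to 5 rows; each row shifts and turns the commanded pose from where the row before left it, along the tool's axes as they then stand; what a row does not reach is not made up. A row lasts 1/10 s, in which the tool goes at most 50 mm and 8.59 degrees, less where a joint would pass 70% of its speed; a pose out of reach is approached as far as the arm can. A call is refused whole if a number of a shift passes 0.05 or a number of a turn 0.15, either way. A call with a gripper value outside its range is refused whole. The fingers move at their own pace and stop on an object; FORCE is the grip in N (left out, the last holds). Time passes only in rows, so rows that do not move let the fingers close. It gives the time, the measured TCP pose, the force, the opening and the grip force at its end, in the units of the state.
- telemetry.observe(): the state, without advancing time (a new reading comes with each control period).
- grab_frame(name): name is "scene" or "top" or "wrist"; returns the picture (480x640x3 uint8, red, green, blue); there is no depth.
- calibration(name): a dict with "fovy" (degrees; the focal length in pixels is half the picture's height over the tangent of half this angle, whatever the lens; pixels are square), "cx", "cy" (the principal point, pixels), "dist" ([k1, k2, p1, p2, k3] as OpenCV has them; the pictures are not rectified), "pose" (4x4, takes a point from camera to world coordinates). Camera axes: x right, y down, z forward; pixel columns grow to the right and rows downward; lengths in m; the calibration is good to about 2 mm. A picture is of the moment at which its call begins: read the wrist's pose just before it. calibration takes no time and is no camera call; for the wrist camera it gives the pose at the moment of the call.
- bot.job_done(): hands the job in; it is judged then, once.
Trained networks look in the newest picture that a camera, given by its name, has taken for a name from the list of things; names that differ only in an ending like _2 or _b are one class to them, and where a whole thing is asked for, a point or a joint stands for the part that bears it (a point fixed in the world has none). Each returns a list of dicts, best first, with "score" (0 to 1); they miss things now and then, are a little off and sometimes report something else, mostly with a low value. They report only what shows in the picture. A call takes as long as a camera call.
- outline_of(label, camera): "region" (480x640 bool, what is visible of it) and "rect" ([left, top, right, bottom] in pixels, round what is visible of it).
- landmark_of(label, camera): "xy" ([column, row] in pixels: a listed point, or the origin of a listed thing).
The state is a dict: "clock": time; "qpos": joint angles; "qd": joint speeds; "joint_efforts": joint torques, N m; "position": TCP position; "tool_rot": TCP orientation; "force": force on the tool from outside, world axes, zero at the start; "moment": the same for the moment, N m; "grip_width": finger opening in m; "finger_force": force on a finger pad.
Only numpy, scipy, OpenCV 4.12 (cv2) and the standard library are available. Lean on these libraries where they do the work, as an engineer would, in place of code of your own. Each camera call takes 0.05 s, during which the arm holds its last target. There are 200 camera calls.

## Task

Make the high-voltage test box safe to energise, pushing with the fingertips: push its cover, which was left ajar, down until it is fully shut; then push the upright handle of the slide bolt along its slot until the bolt is fully home in the keeper, and push the handle down to the bottom of the notch so that the bolt cannot slide back. Do not lift the cover further open, and leave the other things on the bench and on the box where they are.

Things in the scene. Friction and masses are not known exactly. Their poses are not given: they have to be found in the camera images.
- test_box: High-voltage test box, beige sheet metal, fixed, 300 (x) x 410 (y) x 120 mm high; origin under its centre, x away from its front side, y to its left. Left part (y above -54 mm): open bay under the hinged cover. Right part: solid control deck, top 120 mm up, with lamps, an emergency stop 32 mm tall at x 105, y -165, and the bolt's keeper.
- cover (a joint): Cover angle in rad: 0 fully shut, growing as its front edge rises; starts ajar, 0.14 to 0.34. Stiff hinge along the box's top back edge (x 150, z 120 mm of the box): stays where left; about 3 N down near the front moves it. Aluminium frame with clear window, 300 (hinge to front) x 256 x 13 mm; front rail: a plate 100 mm deep, carrying the bolt near the deck.
- cover_front (a point): Point on the top face of the cover's front rail, 10 mm from the front edge, on its bare part left of the bolt: a good place to press. With the cover shut at x -140, y 130, z 133 mm of the box. Turns with the cover (x towards the hinge, z out of its top face).
- bolt (a joint): Travel of the slide bolt in m: 0 withdrawn, 0.045 fully home (end stop); starts at 0 to 0.010. Slides along the box's -y, towards the deck, with about 2.5 N. Bright steel rod in a dark steel barrel on the cover that has an L-shaped slot: a long leg along its top and, at the home end, a short leg (notch, 13 mm wide) down its front side.
- handle (a joint): Angle of the bolt's handle about the bolt's axis in rad: 0 upright (square to the cover), growing as it turns down towards the cover's front edge, 1.35 at the bottom of the notch (stop, nearly level). Starts at 0. The slot keeps it upright (0.2 rad of play) until the bolt is within 3 mm of home; then it turns with about 1.2 N at the knob and stays where left.
- handle_knob (a point): Centre of the 18 mm steel ball at the end of the handle, 43 mm from the bolt's axis, on an 8 mm stud. Turns with the handle (z along the stud outwards, y along the box's y). With the cover shut it is 193 mm above the bench when the handle is up, 159 mm when it is down, then 42 mm in front of the bolt's axis.
- bolt_home (a point): Point on the bolt's axis at the middle of the notch: the handle's stud stands here when the bolt is home. Fixed on the cover; with the cover shut at x -90, y -8, z 150 mm of the box. The barrel around that axis is 26 mm wide and runs from y -50 to 62 mm of the box; its top is 163 mm above the bench.
- keeper (a point): Centre of the keeper, the steel ring on the deck that the bolt's end enters, at x -90, y -82, z 150 mm of the box; ring and pillar are 26 (x) x 20 (y) mm, 43 mm tall above the deck. Fixed on the box.
- multimeter: Hand-held multimeter lying flat left of the box, 184 x 87 x 43 mm, grey with yellow edges; origin under its centre. Leave alone.
- adapter: Black power adapter brick, 112 x 50 x 32 mm, on the bench right of the box; origin under its centre. Leave alone.
- cleaner: Spray can, 52 mm diameter, 155 mm tall, standing at the box's front right corner; origin under its centre. Leave alone.
- screwdriver: Screwdriver, 170 mm long, lying on the bench in front of the box; origin about its middle, on the bench. Leave alone.
- tape: Roll of black tape, 64 mm diameter, 18 mm tall, lying flat in front of the box; origin under its centre. Leave alone.
- fuse_jar: Small jar, 34 mm diameter, 46 mm tall, standing on the box's deck behind the keeper; origin under its centre. Leave alone.
- parts_tray: Blue tray with four compartments, 130 x 90 x 35 mm, on the bench right of the box; origin under its centre. Leave alone.

How it is judged:
By the outcome, as a careful person would: the job done as asked, in the order asked, and still so for the second after the job is handed in, with the robot touching nothing.
It also fails if it takes over 43 s, if anything falls off the work surface, if the arm or the gripper's body presses on something with over 40 N, if the wrist force passes 120 N, or if a joint passes its speed limit or range.

## Working session

There is one attempt and no reset: what is moved stays moved. The work goes in short steps, Python scripts to look and compute and a shell command to move; the robot and the scene stay as the last step left them, time stands still between calls to the robot, and variables do not carry over. Pictures are saved under pics/ and viewed, at most 10 in all, crops included, and the job is handed in when it is done.

```bash
mkdir -p pics
cat > h.py <<'E'
import numpy as np, cv2
from workcell import telemetry, grab_frame, calibration, bot, outline_of, landmark_of
def K(c):
    f=240/np.tan(np.radians(c["fovy"])/2); return np.array([[f,0,c["cx"]],[0,f,c["cy"]],[0,0,1.]])
def ray(c,xy):
    u=cv2.undistortPoints(np.array([[xy]],float),K(c),np.array(c["dist"]))[0,0]
    P=np.array(c["pose"]); d=P[:3,:3]@np.array([u[0],u[1],1]); return P[:3,3],d/np.linalg.norm(d)
def atz(c,xy,z):
    o,d=ray(c,xy); return o+d*(z-o[2])/d[2]
def proj(c,p):
    P=np.array(c["pose"]); T=np.linalg.inv(P); r,_=cv2.Rodrigues(T[:3,:3])
    return cv2.projectPoints(np.array(p,float).reshape(-1,1,3),r,T[:3,3],K(c),np.array(c["dist"]))[0][:,0]
def tri(obs):
    A=np.zeros((3,3));b=np.zeros(3)
    for o,d in obs:
        M=np.eye(3)-np.outer(d,d);A+=M;b+=M@o
    return np.linalg.solve(A,b)
def save(im,n): cv2.imwrite("pics/"+n,cv2.cvtColor(im,cv2.COLOR_RGB2BGR))
E
python3 - <<'E'
from h import *
np.set_printoptions(precision=4,suppress=True)
print(telemetry.observe())
for n in ("scene","top"):
    im=grab_frame(n); save(im,n+"0.png"); c=calibration(n); print(n,np.array(c["pose"]),c["fovy"])
    for l in ("test_box","cover_front","handle_knob","bolt_home","keeper","cleaner","fuse_jar"):
        r=landmark_of(l,n); print(l,[(np.round(q["xy"],1),round(q["score"],2)) for q in r[:2]])
E
```

```text
{'clock': 0.0, 'qpos': array([-1.2032,  0.522 , -0.0363,  1.6   ,  0.0212,  1.0211, -0.1128]), 'qd': array([-0.0022,  0.0014,  0.0002, -0.001 ,  0.    ,  0.0008,  0.0008]), 'joint_efforts': array([ -0.0002, -92.7097,   1.9801, -36.9941,   0.018 ,   0.008 ,
        -0.    ]), 'position': array([0.2648, 0.5657, 0.2307]), 'tool_rot': array([-3.1404,  0.0001,  2.7038]), 'force': array([-1.0759, -0.7807, -0.7699]), 'moment': array([ 0.    , -0.0227,  0.0026]), 'finger_force': 0.0, 'grip_width': 0.08585561792830157}
scene [[-0.1156  0.8322 -0.5423  1.14  ]
 [ 0.9932  0.0909 -0.0721  0.084 ]
 [-0.0107 -0.547  -0.8371  1.0247]
 [ 0.      0.      0.      1.    ]] 43.084566087030446
test_box []
cover_front [(array([397.5, 200.6]), 0.93)]
handle_knob [(array([312.2, 210.1]), 0.6), (array([334.4, 208.2]), 0.52)]
bolt_home [(array([312.5, 211.7]), 0.65), (array([452.4, 302. ]), 0.5)]
keeper [(array([275.5, 213.6]), 0.77)]
cleaner [(array([227., 201.]), 0.78), (array([214.7, 260.5]), 0.21)]
fuse_jar [(array([213.9, 259.1]), 0.86)]
top [[-0.0783 -0.9767  0.1997  0.3092]
 [-0.9969  0.0774 -0.0126  0.0116]
 [-0.0032 -0.2    -0.9798  1.2892]
 [ 0.      0.      0.      1.    ]] 48.84796299849535
test_box [(array([428.8, 208.1]), 0.72), (array([216.8, 231.8]), 0.27)]
cover_front [(array([255.7, 233.6]), 0.58)]
handle_knob [(array([302.8, 200. ]), 0.49)]
bolt_home [(array([321.3, 214. ]), 0.85)]
keeper [(array([358. , 237.4]), 0.86), (array([407.4, 292. ]), 0.37)]
cleaner [(array([410.4, 296.3]), 0.97)]
fuse_jar [(array([391.9, 195. ]), 0.48)]
```

View pics/scene0.png

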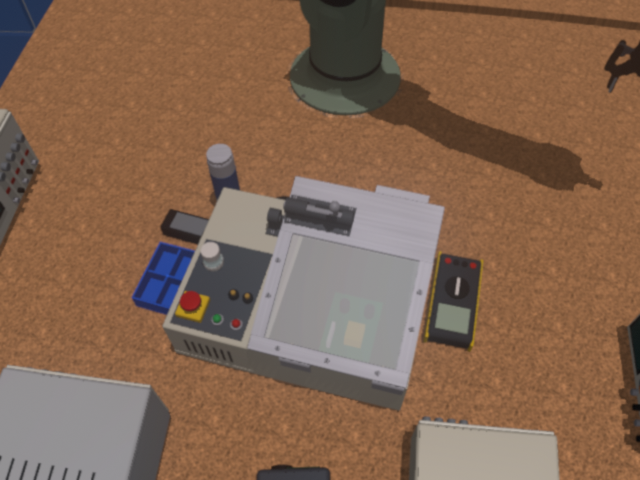

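View pics/top0.png

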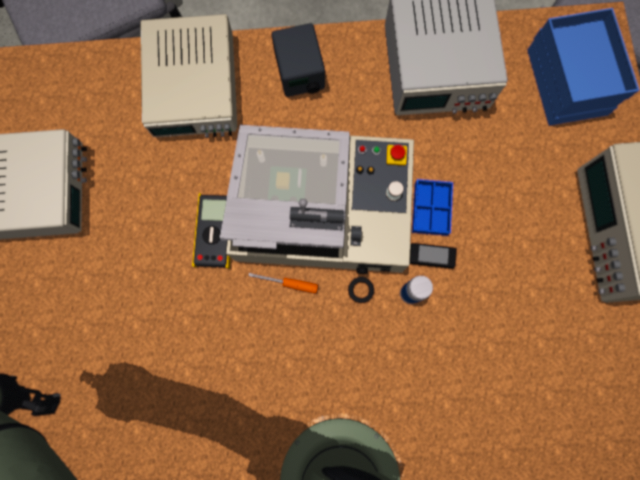

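The scene view shows the box with its front towards the robot: keeper at about (275,214), knob at (335,207), E-stop at (191,300). The top view has the keeper at (357,236), knob at (303,203) and the cover ajar. Next I'll fit the box pose, cover angle and bolt travel.

```bash
cat > model.py <<'E'
import numpy as np
def cov(p,a):
    rx,rz=p[0]-.15,p[2]-.12
    return np.array([.15+rx*np.cos(a)+rz*np.sin(a),p[1],.12-rx*np.sin(a)+rz*np.cos(a)])
def W(b,p):
    c,s=np.cos(b[2]),np.sin(b[2]); return np.array([b[0]+c*p[0]-s*p[1],b[1]+s*p[0]+c*p[1],p[2]])
def pts(v):
    b,a,t=v[:3],v[3],v[4]
    return dict(keeper=W(b,(-.09,-.082,.15)),estop=W(b,(.105,-.165,.152)),cf=W(b,cov((-.14,.13,.133),a)),
      bh=W(b,cov((-.09,-.008,.150),a)),knob=W(b,cov((-.09,-.008+.045-t,.193),a)))
E
python3 - <<'E'
from h import *; from model import *
from scipy.optimize import least_squares
np.set_printoptions(precision=4,suppress=True)
C={n:calibration(n) for n in("scene","top")}
O=[("scene","keeper",275.5,213.6),("top","keeper",358,237.4),("scene","cf",397.5,200.6),("top","cf",255.7,233.6),
("scene","bh",312.5,211.7),("top","bh",321.3,214),("scene","knob",334.4,208.2),("top","knob",302.8,201.5),("scene","estop",191,300),("top","estop",398,153)]
def f(v):
    P=pts(v); return np.concatenate([proj(C[n],P[k])[0]-(x,y) for n,k,x,y in O])
r=least_squares(f,[.6,0,0,.2,.005],loss="soft_l1",f_scale=2,x_scale=[.1,.1,.1,.1,.01])
print(r.x); 
for o,e in zip(O,f(r.x).reshape(-1,2)): print(o,e)
for k,p in pts(r.x).items(): print(k,p)
E
```

```text
[ 0.6395 -0.0099 -0.1506  0.3149  0.0024]
('scene', 'keeper', 275.5, 213.6) [-1.1893  1.4649]
('top', 'keeper', 358, 237.4) [-2.6087 -3.6459]
('scene', 'cf', 397.5, 200.6) [2.7363 0.9345]
('top', 'cf', 255.7, 233.6) [-1.8032  0.9013]
('scene', 'bh', 312.5, 211.7) [-2.0556 -2.6666]
('top', 'bh', 321.3, 214) [1.1919 0.236 ]
('scene', 'knob', 334.4, 208.2) [-0.4275 -2.1178]
('top', 'knob', 302.8, 201.5) [-1.0333 -0.0299]
('scene', 'estop', 191, 300) [-1.7313 -1.1205]
('top', 'estop', 398, 153) [-0.8945 -0.8696]
keeper [ 0.5383 -0.0775  0.15  ]
estop [ 0.7186 -0.1888  0.152 ]
cf [0.5387 0.1369 0.2222]
bh [ 0.5702 -0.0075  0.2228]
knob [0.5898 0.0327 0.2637]
```

```bash
python3 -m inch '[[0,0,-0.025,0,0,-0.1435,1],[0,0,-0.025,0,0,-0.1435,1],[-0.03,-0.034,0,0,0,0,1],[-0.03,-0.034,0,0,0,0,1],[-0.03,-0.034,0,0,0,0,1]]'
python3 -m inch '[[-0.03,-0.034,0,0,0,0,1],[-0.03,-0.034,0,0,0,0,1],[-0.03,-0.034,0,0,0,0,1],[-0.03,-0.034,0,0,0,0,1],[-0.03,-0.034,0,0,0,0,1]]'
python3 -m inch '[[-0.03,-0.034,0,0,0,0,1],[-0.03,-0.034,0,0,0,0,1],[0,0,0,0,0,0,1],[0,0,0,0,0,0,1]]'
python3 - <<'E'
from h import *
np.set_printoptions(precision=4,suppress=True)
s=telemetry.observe();print(s["position"],s["tool_rot"],s["force"])
for n in ("wrist","scene","top"):
    c=calibration(n); im=grab_frame(n); save(im,n+"1.png"); 
    if n=="wrist": print(np.array(c["pose"]),c["fovy"])
    for l in ("cover_front","handle_knob","bolt_home","keeper"):
        r=landmark_of(l,n); print(n,l,[(np.round(q["xy"],1),round(q["score"],2)) for q in r[:2]])
E
```

```text
clock: 1.3
position: [0.3393, 0.4502, 0.2814]
tool_rot: [3.141, 0.0, 2.991]
force: [1.5, 0.4, -0.9]
grip_width: 0.012
finger_force: 0.0
clock: 1.8
position: [0.4622, 0.2594, 0.2816]
tool_rot: [3.141, 0.0, 2.991]
force: [1.0, 0.6, -0.5]
grip_width: -0.0003
finger_force: 0.0
clock: 2.2
position: [0.5109, 0.1839, 0.2813]
tool_rot: [-3.142, 0.0, 2.989]
force: [0.6, -0.5, 1.2]
grip_width: -0.0002
finger_force: 0.0
[0.5109 0.1839 0.2813] [-3.1416  0.      2.9887] [ 0.6086 -0.5078  1.2256]
[[ 0.1511  0.9543  0.2577  0.4446]
 [ 0.9885 -0.1458 -0.04    0.1945]
 [-0.0006  0.2608 -0.9654  0.4234]
 [ 0.      0.      0.      1.    ]] 66.19966445368591
wrist cover_front [(array([245.6, 305. ]), 0.96)]
wrist handle_knob []
wrist bolt_home [(array([ 53.1, 373.3]), 0.69)]
wrist keeper []
scene cover_front [(array([401.4, 201.9]), 0.97)]
scene handle_knob [(array([337.6, 206.7]), 0.44)]
scene bolt_home [(array([311.6, 211.9]), 0.87)]
scene keeper [(array([277. , 214.7]), 0.67)]
top cover_front [(array([259. , 231.2]), 0.68)]
top handle_knob [(array([303.9, 203.9]), 0.42)]
top bolt_home [(array([322.9, 213.8]), 0.92)]
top keeper []
```

View pics/wrist1.png

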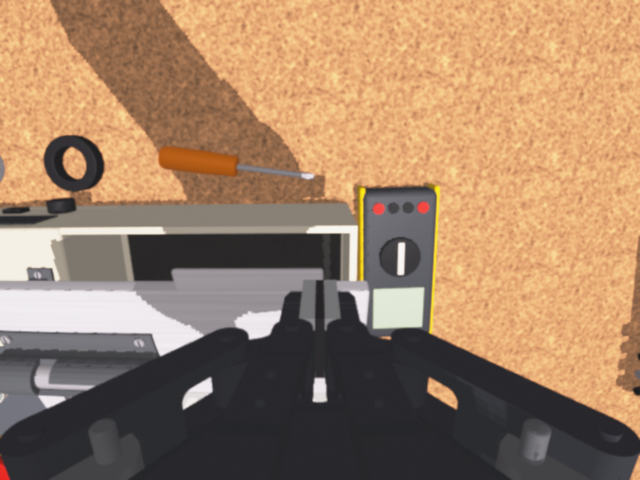

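The wrist view shows the box edges level, so the yaw is aligned. The fingertip, at (320,285), is over the left end of the rail's front edge, with cover_front about 70 px to the left. I'll refit with the wrist data added.

```bash
cat > fit.py <<'E'
from h import *; from model import *
from scipy.optimize import least_squares
np.set_printoptions(precision=4,suppress=True)
C={n:calibration(n) for n in("scene","top","wrist")}
O=[("scene","keeper",276.2,214.1),("top","keeper",358,237.4),("scene","cf",399.5,201.2),("top","cf",257.3,232.4),("wrist","cf",245.6,305),("wrist","bh",53.1,373.3),
("scene","bh",312,211.8),("top","bh",322.1,214),("scene","knob",336,207.5),("top","knob",303.3,203),("scene","estop",191,300),("top","estop",398,153)]
def f(v):
    P=pts(v); return np.concatenate([(proj(C[n],P[k])[0]-(x,y))*(.5 if n=="wrist" else 1) for n,k,x,y in O])
r=least_squares(f,[.6,0,-.15,.2,.005],loss="soft_l1",f_scale=2,x_scale=[.1,.1,.1,.1,.01])
print(r.x)
for o,e in zip(O,f(r.x).reshape(-1,2)): print(o,e)
for k,p in pts(r.x).items(): print(k,p)
T=W(r.x[:3],(-.118,.125,.133)); d=T-np.array(telemetry.observe()["position"]); y=2.9887
print("press",T,"tool d",d[0]*np.cos(y)+d[1]*np.sin(y), d[0]*np.sin(y)-d[1]*np.cos(y),-d[2])
E
python3 fit.py
```

```text
[ 0.6395 -0.0101 -0.1485  0.2925  0.0012]
('scene', 'keeper', 276.2, 214.1) [-2.1092  0.99  ]
('top', 'keeper', 358, 237.4) [-2.4417 -3.7014]
('scene', 'cf', 399.5, 201.2) [0.4103 1.2989]
('top', 'cf', 257.3, 232.4) [-2.9356  3.8911]
('wrist', 'cf', 245.6, 305) [1.2816 0.2868]
('wrist', 'bh', 53.1, 373.3) [-0.8041  0.9991]
('scene', 'bh', 312, 211.8) [-1.2951 -2.1267]
('top', 'bh', 322.1, 214) [0.4711 1.8583]
('scene', 'knob', 336, 207.5) [-0.9754 -1.1865]
('top', 'knob', 303.3, 203) [-2.0052  0.6066]
('scene', 'estop', 191, 300) [-1.7797 -0.9438]
('top', 'estop', 398, 153) [-0.9074 -1.005 ]
keeper [ 0.5384 -0.0778  0.15  ]
estop [ 0.7189 -0.1888  0.152 ]
cf [0.5362 0.1369 0.2161]
bh [ 0.5679 -0.0074  0.2179]
knob [0.5867 0.034  0.2591]
press [0.5413 0.131  0.133 ] tool d -0.038682143868310544 -0.0484951397010964 0.14828869710736342
```

```bash
python3 -m inch '[[-0.0195,-0.024,0,0,0,0,1],[-0.0195,-0.024,0,0,0,0,1],[0,0,0.02,0,0,0,1],[0,0,0.02,0,0,0,1],[0,0,0.015,0,0,0,1]]'
python3 -m inch '[[0,0,0.01,0,0,0,1],[0,0,0.01,0,0,0,1],[0,0,0.01,0,0,0,1],[0,0,0.01,0,0,0,1],[0,0,0.01,0,0,0,1]]'
python3 -m inch '[[0,0,0.01,0,0,0,1],[0,0,0.01,0,0,0,1],[0,0,0.008,0,0,0,1],[0,0,0.008,0,0,0,1],[0,0,0,0,0,0,1]]'
```

```text
clock: 3.45
position: [0.5416, 0.1312, 0.2252]
tool_rot: [-3.141, -0.001, 2.99]
force: [0.4, 0.3, 0.3]
grip_width: 0.0001
finger_force: 0.0
clock: 3.95
position: [0.5419, 0.1316, 0.1757]
tool_rot: [3.141, 0.0, 2.991]
force: [-1.4, 0.1, 3.5]
grip_width: -0.0001
finger_force: 1.4
clock: 4.45
position: [0.5415, 0.1313, 0.1392]
tool_rot: [-3.141, -0.001, 2.991]
force: [0.2, -0.0, 0.2]
grip_width: -0.0001
finger_force: 0.0
```

```bash
python3 -m inch '[[0,0,0.003,0,0,0,1],[0,0,0.003,0,0,0,1],[0,0,0.002,0,0,0,1],[0,0,0,0,0,0,1]]'
python3 -m inch '[[0,0,0.001,0,0,0,1],[0,0,0.001,0,0,0,1],[0,0,0,0,0,0,1]]'
```

```text
clock: 4.85
position: [0.5419, 0.1315, 0.1329]
tool_rot: [3.141, 0.0, 2.991]
force: [-4.9, -0.2, 10.8]
grip_width: 0.0001
finger_force: 5.7
clock: 5.15
position: [0.542, 0.1316, 0.1325]
tool_rot: [3.141, 0.001, 2.99]
force: [-16.1, -3.9, 44.0]
grip_width: -0.0001
finger_force: 22.1
```

```bash
python3 -m inch '[[0,0,-0.01,0,0,0,1],[0,0,-0.04,0,0,0,1],[-0.014,-0.016,-0.05,0,0,0,1],[-0.014,-0.016,0,0,0,0,1],[0,0,0,0,0,0,1]]'
python3 - <<'E'
from h import *
from model import *
np.set_printoptions(precision=4,suppress=True)
s=telemetry.observe();print(s["position"],s["force"])
b=[.6395,-.0101,-.1485]; v=b+[0,.003]
for n in ("wrist","scene","top"):
    c=calibration(n); im=grab_frame(n); save(im,n+"2.png")
    for l,k in (("cover_front","cf"),("handle_knob","knob"),("bolt_home","bh"),("keeper","keeper")):
        r=landmark_of(l,n); print(n,l,[(np.round(q["xy"],1),round(q["score"],2)) for q in r[:2]],"pred shut",proj(c,pts(v)[k])[0])
E
```

```text
clock: 5.65
position: [0.5655, 0.0946, 0.2276]
tool_rot: [3.142, 0.003, 2.988]
force: [-0.5, 0.2, -0.7]
grip_width: -0.0
finger_force: 0.0
[0.5655 0.0946 0.2276] [-0.5058  0.2164 -0.6698]
wrist cover_front [(array([376.7, 159.8]), 0.7)] pred shut [377.5072 163.3906]
wrist handle_knob [(array([204.4, 270.8]), 0.82)] pred shut [204.582  271.5348]
wrist bolt_home [(array([160.5, 249.7]), 0.63)] pred shut [159.3453 247.4636]
wrist keeper [(array([ 49. , 252.1]), 0.76)] pred shut [ 49.0964 247.6561]
scene cover_front [(array([391.9, 224.6]), 0.8)] pred shut [397.043  223.1449]
scene handle_knob [(array([341.3, 214.4]), 0.68)] pred shut [338.2561 214.6827]
scene bolt_home [(array([314.9, 224.8]), 0.71)] pred shut [314.5411 223.8994]
scene keeper [(array([273.4, 212. ]), 0.66)] pred shut [274.0663 215.0871]
top cover_front [] pred shut [258.4737 250.7628]
top handle_knob [] pred shut [302.2703 225.8919]
top bolt_home [(array([322.4, 229.6]), 0.93)] pred shut [322.0352 231.416 ]
top keeper [(array([355.2, 235.8]), 0.77)] pred shut [355.5783 233.6977]
```

View pics/wrist2.png

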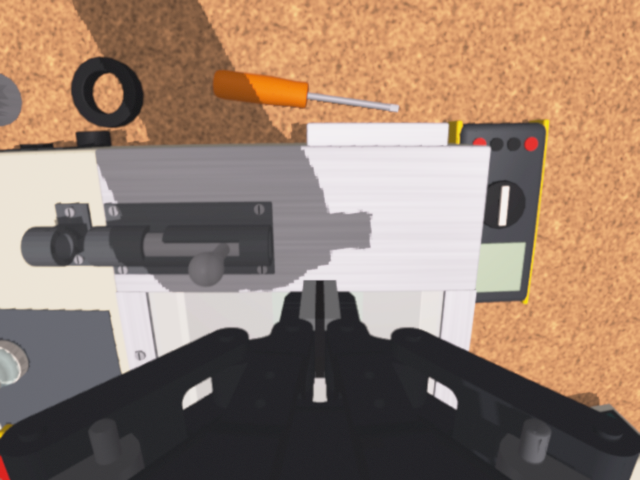

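The wrist view shows the cover shut, with the reprojections matching. The knob is at (205,270), the keeper ring at (60,245), and the finger is well to the left of the knob. Next I'll lower and push.

```bash
python3 -m inch '[[0,0,0.025,0,0,0,1],[0,0,0.025,0,0,0,1],[0,-0.01,0,0,0,0,1],[0,-0.01,0,0,0,0,1],[0,-0.01,0,0,0,0,1]]'
python3 -m inch '[[0,-0.008,0,0,0,0,1],[0,-0.008,0,0,0,0,1],[0,-0.008,0,0,0,0,1],[0,-0.008,0,0,0,0,1],[0,0,0,0,0,0,1]]'
```

```text
clock: 6.9
position: [0.5597, 0.0661, 0.1775]
tool_rot: [3.141, 0.001, 2.99]
force: [0.2, -0.1, 0.7]
grip_width: 0.0
finger_force: 0.0
clock: 7.4
position: [0.5543, 0.0344, 0.1764]
tool_rot: [-3.141, 0.0, 2.989]
force: [0.6, -0.4, 0.6]
grip_width: -0.0003
finger_force: 0.0
```

```bash
python3 -m inch '[[0,-0.006,0,0,0,0,1],[0,-0.006,0,0,0,0,1]]'
python3 - <<'E'
from h import *
for n in("wrist",):
    c=calibration(n); im=grab_frame(n); save(im,n+"3.png")
    print(landmark_of("handle_knob",n)[:1])
E
```

```text
clock: 7.6
position: [0.5526, 0.024, 0.1762]
tool_rot: [3.141, -0.0, 2.991]
force: [0.1, 2.3, 1.5]
grip_width: 0.0001
finger_force: 1.5
[{'xy': [260.5, 321.5], 'score': 0.71}]
```

View pics/wrist3.png

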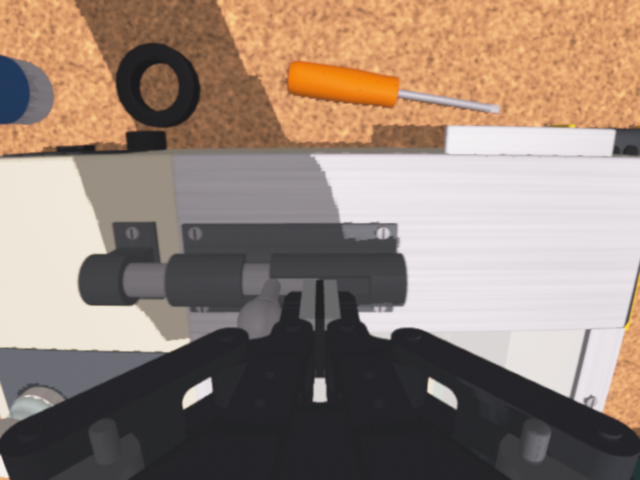

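The picture shows the knob at (260,320) against the finger's left side, with the rod reaching into the keeper at (145,280). About 10 mm of travel remains, so I'll keep pushing.

```bash
python3 -m inch '[[0,-0.004,0,0,0,0,1],[0,-0.003,0,0,0,0,1],[0,-0.002,0,0,0,0,1]]'
python3 -m inch '[[0,-0.002,0,0,0,0,1],[0,-0.001,0,0,0,0,1],[0,0,0,0,0,0,1]]'
```

```text
clock: 8.0
position: [0.5514, 0.0159, 0.1763]
tool_rot: [3.14, 0.0, 2.991]
force: [2.7, 14.2, 0.3]
grip_width: 0.0003
finger_force: 7.1
clock: 8.3
position: [0.5513, 0.0154, 0.1765]
tool_rot: [3.138, 0.001, 2.993]
force: [3.0, 20.4, -1.5]
grip_width: -0.0002
finger_force: 10.3
```

```bash
python3 -m inch '[[0,0.014,0,0,0,0,1],[-0.02,0,0,0,0,0,1],[-0.02,0,0,0,0,0,1],[0,-0.02,0,0,0,0,1],[0,-0.015,0,0,0,0,1]]'
python3 -m inch '[[0.01,0,0,0,0,0,1],[0.008,0,0,0,0,0,1],[0.006,0,0,0,0,0,1],[0.006,0,0,0,0,0,1]]'
```

```text
clock: 8.8
position: [0.587, -0.0158, 0.1759]
tool_rot: [-3.141, -0.001, 2.991]
force: [-0.2, -0.5, -0.3]
grip_width: 0.0002
finger_force: 0.0
clock: 9.2
position: [0.5572, -0.0097, 0.1766]
tool_rot: [3.141, 0.001, 2.991]
force: [1.7, -1.6, -0.0]
grip_width: 0.0001
finger_force: 0.7
```

```bash
python3 -m inch '[[0.006,0,0,0,0,0,1],[0.006,0,0,0,0,0,1],[0.005,0,0,0,0,0,1],[0,0,0,0,0,0,1]]'
python3 -m inch '[[-0.004,0,0,0,0,0,1],[0,0,-0.035,0,0,0,1]]'
python3 - <<'E'
from h import *; from model import *
np.set_printoptions(precision=4,suppress=True)
s=telemetry.observe()["position"];print(s)
b=[.6395,-.0101,-.1485]
c=calibration("wrist"); im=grab_frame("wrist"); save(im,"wrist4.png"); print(landmark_of("handle_knob","wrist")[:2])
for a in (0,.3,.5,.7,.9): print(a,proj(c,W(b,(-.09-.043*np.sin(a),-.008,.15+.043*np.cos(a))))[0])
E
```

```text
clock: 9.6
position: [0.5402, -0.0074, 0.1763]
tool_rot: [3.142, -0.0, 2.991]
force: [-0.1, 0.2, -0.2]
grip_width: -0.0002
finger_force: 0.0
clock: 9.8
position: [0.5435, -0.0083, 0.2086]
tool_rot: [-3.14, -0.006, 2.991]
force: [0.2, -0.1, 0.4]
grip_width: -0.0002
finger_force: 0.0
[ 0.5435 -0.0083  0.2086]
[{'xy': [327.9, 229.3], 'score': 0.83}]
0 [328.0712 299.2163]
0.3 [328.1384 272.0941]
0.5 [328.0801 253.5566]
0.7 [327.9448 236.1561]
0.9 [327.7458 220.9948]
```

View pics/wrist4.png

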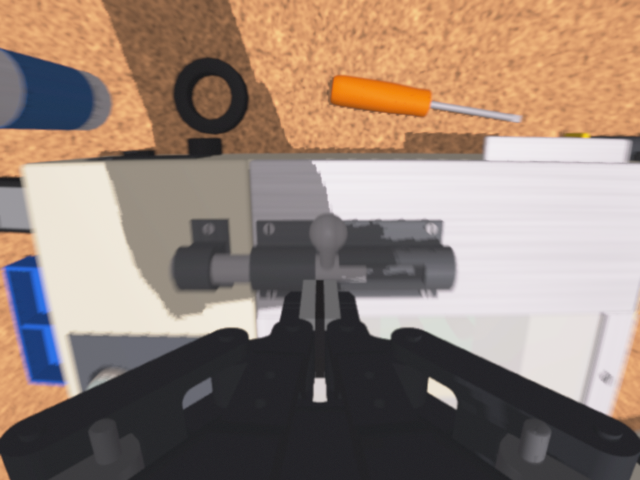

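The picture shows the handle turned partway into the notch, about 0.78 rad, with the knob at (328,230) and the finger clear behind it. I'll now press from above.

```bash
python3 -m inch '[[0.016,0.004,0,0,0,0,1],[0.016,0,0,0,0,0,1],[0,0,0.015,0,0,0,1],[0,0,0.01,0,0,0,1],[0,0,0.006,0,0,0,1]]'
python3 -m inch '[[0,0,0.005,0,0,0,1],[0,0,0.003,0,0,0,1],[0,0,0.002,0,0,0,1],[0,0,0,0,0,0,1]]'
```

```text
clock: 10.4
position: [0.5117, 0.0008, 0.1795]
tool_rot: [-3.141, -0.005, 2.991]
force: [-1.3, 0.2, 2.4]
grip_width: -0.0
finger_force: 1.5
clock: 10.8
position: [0.5139, 0.0005, 0.1701]
tool_rot: [-3.141, -0.0, 2.991]
force: [-0.2, 0.1, -0.4]
grip_width: -0.0002
finger_force: 0.0
```

```bash
python3 -m inch '[[0,0,0.002,0,0,0,1],[0,0,0.001,0,0,0,1],[0,0,0,0,0,0,1]]'
python3 -m inch '[[0,0,0.001,0,0,0,1],[0,0,0.001,0,0,0,1],[0,0,0,0,0,0,1]]'
```

```text
clock: 11.1
position: [0.5139, 0.0005, 0.1676]
tool_rot: [3.141, 0.0, 2.991]
force: [-2.3, -0.7, 7.6]
grip_width: -0.0003
finger_force: 3.8
clock: 11.4
position: [0.5139, 0.0005, 0.1663]
tool_rot: [3.141, 0.001, 2.991]
force: [-8.0, 0.5, 22.8]
grip_width: 0.0005
finger_force: 12.1
```

```bash
python3 -m inch '[[0,0,-0.01,0,0,0,1],[0,0,-0.04,0,0,0,1],[-0.03,0,-0.04,0,0,0,1],[-0.03,0,0,0,0,0,1],[0,0,0,0,0,0,1]]'
python3 - <<'E'
from h import *; from model import *
np.set_printoptions(precision=4,suppress=True)
b=[.6395,-.0101,-.1485]; print(telemetry.observe()["position"])
for n in ("wrist","scene"):
    c=calibration(n); im=grab_frame(n); save(im,n+"5.png")
    for l in("handle_knob","cover_front"): print(n,l,[(np.round(q["xy"],1),round(q["score"],2)) for q in landmark_of(l,n)[:1]])
    for a in (1.1,1.2,1.3,1.35): print(a,proj(c,W(b,(-.09-.043*np.sin(a),-.008,.15+.043*np.cos(a))))[0])
    print("cf",proj(c,W(b,(-.14,.13,.133)))[0])
E
```

```text
clock: 11.9
position: [0.576, -0.009, 0.2563]
tool_rot: [3.141, 0.003, 2.99]
force: [-1.7, 0.6, -0.5]
grip_width: 0.0003
finger_force: 0.0
[ 0.576  -0.009   0.2563]
wrist handle_knob [(array([316.9, 132.9]), 0.8)]
wrist cover_front [(array([510.9, 123.4]), 0.67)]
1.1 [319.034  140.8975]
1.2 [319.0354 137.8965]
1.3 [319.0382 135.6481]
1.35 [319.0401 134.8044]
cf [514.691  124.9378]
scene handle_knob [(array([321.4, 202.9]), 0.7)]
scene cover_front [(array([393.2, 223.8]), 0.92)]
1.1 [320.1706 200.1066]
1.2 [320.4572 200.6606]
1.3 [320.6831 201.4397]
1.35 [320.7728 201.9106]
cf [397.043  223.1449]
```

View pics/wrist5.png

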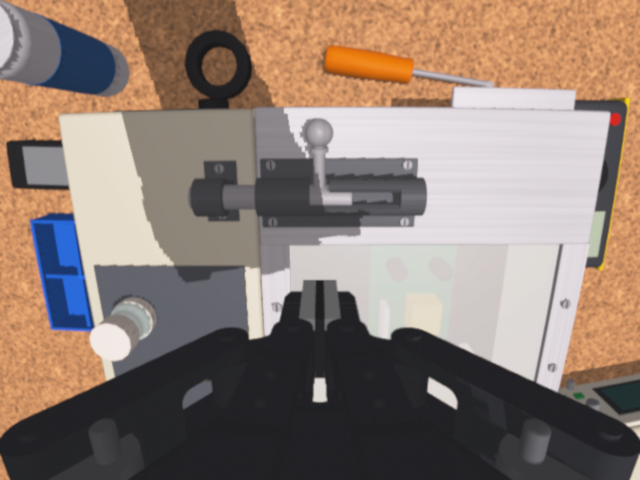

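View pics/scene5.png

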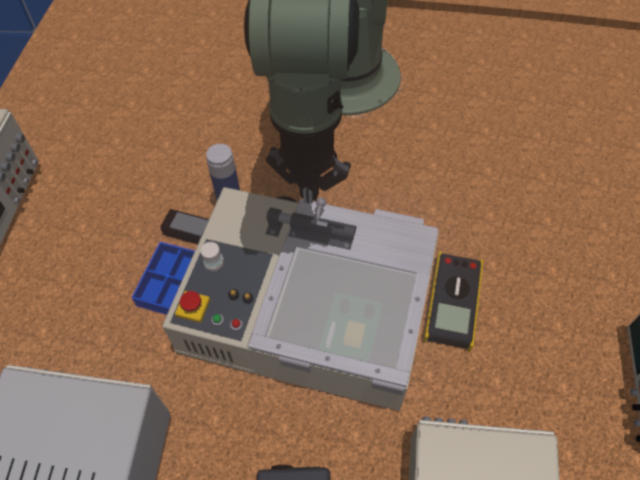

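The cover is shut. The knob, at (318,133) in the wrist view, lies down in the notch and matches the 1.35 rad prediction. The rod, at (240,195), is through the keeper, and the other things are undisturbed.

```bash
python3 -c "
from workcell import bot
print(bot.job_done())"
```

```text
the job is handed in; nothing more can be done
None
```

The cover is shut, the bolt is home in the keeper and the handle is at the bottom of its notch; I handed the job in at about 12 s, with nothing else on the bench or box seen to have moved.

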